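# Find the heavy side of a loaded sample tumbler

## Robot

A 6-joint arm with a two-finger parallel gripper is mounted at the origin on the work surface. World frame = base frame: x ahead of the robot, y to its left, z up, the work surface at z = 0. Lengths are in m, angles in rad, forces in N, time in s.
With the tool pointing down it reaches from about 0.35 to 0.875 m from the base axis. Payload 4.2 kg.
Tool frame: the origin (TCP) lies at the very end of the fingers, on their centre line; the grasp point (between the pads) lies 19 mm behind it; z points along the fingers, y is the line along which they close (so a half turn about z gives the same grasp; the last joint's range is limited). The gripper opens to 87 mm and grips with 3 to 60 N. Pads are 19 mm wide; open, the fingers measure 117 mm over their backs; the gripper's body (75 mm by 190 mm) begins 51 mm behind the grasp point.
Start: joints at [-1.008, 0.385, 0.008, 0, -1.194, -0.259], TCP at [0.187, -0.596, 0.223] pointing down, gripper open.
Joint ranges: [-3.14, 3.14], [-1.21, 2.06], [-1.07, 1.41], [-3.16, 2.05], [-2.99, -0.16], [-3.1, 3.1]. Speed limits (rad/s): [2.79, 2.79, 3.14, 3.14, 3.14, 3.14].

## Interface

Orientations are given as a rotation vector (axis times angle).
In Python, from bench import manip gives the robot as it stands. The module is installed in compiled form; this text tells all that it offers.
- The arm moves only by the shell command python3 -m jog 'ROWS' [FORCE]. ROWS is JSON, a list that holds one entry, the list of rows, each a list of 7 numbers: the shift along the tool's x, y, z in mm, then the turn, a rotation vector about the tool's x, y, z in rad, then the closure, from 0 (fully open) to 1 (shut). In form: [[[dx, dy, dz, ax, ay, az, gripper], ...]]. A call has 1 to 12 rows; each row shifts and turns the commanded pose from where the row before left it, along the tool's axes as they then stand; what a row does not reach is not made up. A row lasts 1/12 s, in which the tool goes at most 41.7 mm and 7.16 degrees, less where a joint would pass 70% of its speed; a pose out of reach is approached as far as the arm can. A call with a gripper value outside its range is refused whole. The fingers move at their own pace and stop on an object; FORCE is the grip in N (left out, the last holds). Time passes only in rows, so rows that do not move let the fingers close. It gives the time, the measured TCP pose, the force, the opening and the grip force at its end, in the units of the state.
- manip.get_obs(): the state, without advancing time (a new reading comes with each control period).
- manip.snapshot(name): name is "scene" or "top" or "wrist"; returns the picture (420x560x3 uint8, red, green, blue); there is no depth.
- manip.camera_params(name): a dict with "intrinsics" (3x3 intrinsics, pixels), "xyz" and "rotation" of the camera in the world; the wrist camera has in their place "tool_from_camera" (4x4, takes a point from camera to tool coordinates, whose origin is the TCP and whose axes are the flange's). Camera axes: x right, y up, looking along -z (the intrinsics and any distortion apply to the point x, -y, -z); pixel columns grow to the right and rows downward; lengths in m; the calibration is good to about 2 mm. A picture is of the moment at which its call begins: read the wrist's pose just before it. camera_params takes no time and is no camera call.
- manip.sign_off(): hands the job in; it is judged then, once.
Trained networks look in the newest picture that a camera, given by its name, has taken for a name from the list of things; names that differ only in an ending like _2 or _b are one class to them, and where a whole thing is asked for, a point or a joint stands for the part that bears it (a point fixed in the world has none). Each returns a list of dicts, best first, with "conf" (0 to 1); they miss things now and then, are a little off and sometimes report something else, mostly with a low value. They report only what shows in the picture. A call takes as long as a camera call.
- manip.search_frame(camera, label): "extent" ([left, top, right, bottom] in pixels, round what is visible of it).
- manip.silhouettes(camera, label): "mask" (420x560 bool, what is visible of it) and "extent" ([left, top, right, bottom] in pixels, round what is visible of it).
- manip.spot_point(camera, label): "at" ([column, row] in pixels: a listed point, or the origin of a listed thing).
The state is a dict: "time_s": time; "joint_pos": joint angles; "dq": joint speeds; "effort": joint torques, N m; "ee_pos": TCP position; "tool_rot": TCP orientation; "wrist_force": force on the tool from outside, world axes, zero at the start; "torque": the same for the moment, N m; "opening": finger opening in m; "finger_force": force on a finger pad.
Only numpy, scipy, OpenCV 4.12 (cv2) and the standard library are available. Lean on these libraries where they do the work, as an engineer would, in place of code of your own. Each camera call takes 0.05 s, during which the arm holds its last target. There are 200 camera calls.

## Task

The drum of the sample tumbler has just been loaded, unevenly. Push its round cover fully home against the drum, then turn the drum by its handle, feel where its heavy side is, and bring that heavy side straight down, so that a counterweight can go in opposite. Finish while still gripping the handle and holding the drum still with its heavy side down and the cover shut; leave everything else on the bench alone.

Things in the scene. Friction and masses are not known exactly. Their poses are not given: they have to be found in the camera images.
- tumbler: bench tumbler, fixed: grey base 200 x 180 x 15 mm and, on its +y side, one grey upright 215 mm tall carrying a drum on a level axle 165 mm above the bench. Origin: on the bench, straight below the middle of the axle. Own y: along the axle, from the handle side to the upright; own x: level, across the axle; z up. Turned by up to 0.3 rad about the vertical
- drum_middle (a point): on the axle, 165 mm above the tumbler's origin: the cream drum, 160 mm diameter, reaches from 40 mm towards -y to 60 mm towards +y of it. Its hidden_load adds a gravity torque of 0.15 to 0.27 N m at most (2.5 to 4.5 N at the handle): it resists lifting the heavy side, helps lowering it, and is zero with the heavy side straight down or up. The load cannot shift
- axle (a point): point on the axle line, 115 mm from drum_middle towards the tumbler's -y: the centre of the upright circle, 60 mm radius, in which the middle of the handle travels when the cover is shut
- cover (a joint): how far the cover is open, m: 0 fully home against the drum, 0.03 fully open; opens towards the tumbler's -y. About 6 N of friction: it stays where it is left, and can be pushed or drawn by the handle
- cover_face (a point): middle of the cover's outer face, on the axle: an aluminium disc, 166 mm diameter, 12 mm thick, which slides along the axle and turns with the drum. It carries the handle, and a steel boss across the axle that balances it: cover and handle together have no heavy side
- drum (a joint): turning angle of drum, cover and handle together about the tumbler's y axis, rad, without stops: 0 with the handle straight above the axle, growing as the top moves towards the tumbler's +x; -0.6 to 0.6 at the start. A stiff seal gives 0.3 N m of friction (5 N at the handle), so it stays wherever it is left. The heavy side may be at any angle to the handle and does not start at the bottom
- handle: black handle on the cover: a freely spinning sleeve, 22 mm diameter, 80 mm long, parallel to the axle and 60 mm from it, on the side away from the drum. Origin: middle of the sleeve, 63 mm off the cover's face (near end 23 mm off); own y along the sleeve, as the tumbler's y
- sample_bottle: bystander: cream bottle 68 mm diameter, 150 mm tall, origin under its centre
- sample_jar: bystander: small glass jar 48 mm diameter, 55 mm tall, near the handle side of the tumbler, origin under its centre
- jug: bystander: clear plastic jug 104 mm diameter, 130 mm tall, with a handle, origin under its centre
- tall_bottle: bystander: white bottle 84 mm diameter, 200 mm tall, origin under its centre
- foam_block: bystander: pink foam block 160 x 120 x 40 mm, origin under its centre
- syringe: bystander: empty cream syringe lying on the bench, 140 mm long, 32 mm over its flange, origin under its middle

How it is judged:
On the way:
1. the cover is pushed home (value of joint cover below 0.004 m), for 0.2 s.
At the end, for the whole second after the job is handed in: the drum's heavy side is within 17 degrees (0.3 rad) of straight down, the cover is within 5 mm of fully home, the fingers grip the handle with more than 1.5 N and the drum is still (under 0.1 rad/s) (z of hidden_load_c0 in the frame of axle below -0.0573 m and value of joint cover below 0.005 m and contact force between the fingers and handle above 1.5 N and velocity of joint drum between -0.1 and 0.1 rad/s); the arm keeps its last pose, push and grip.
It fails at once if a bystander is moved by more than 25 mm (distance of any of sample_bottle, sample_jar, jug, tall_bottle, foam_block, syringe from where it was at the start of the episode above 0.025 m).
It also fails if it takes over 69 s, if anything falls off the work surface, if the arm or the gripper's body presses on something with over 40 N, if the wrist force passes 120 N, or if a joint passes its speed limit or range.

## Working session

There is one attempt and no reset: what is moved stays moved. The work goes in short steps, Python scripts to look and compute and a shell command to move; the robot and the scene stay as the last step left them, time stands still between calls to the robot, and variables do not carry over. Pictures are saved under pics/ and viewed, at most 10 in all, crops included, and the job is handed in when it is done.

```bash
mkdir -p pics; cat > h.py <<'E'
import numpy as np, cv2
from bench import manip
from scipy.spatial.transform import Rotation as R
def save(img,n): cv2.imwrite('pics/'+n,img[:,:,::-1])
def ray(cam,px):
    p=manip.camera_params(cam); K=np.array(p['intrinsics'])
    if cam=='wrist':
        o=manip.get_obs(); T=np.eye(4);T[:3,:3]=R.from_rotvec(o['tool_rot']).as_matrix();T[:3,3]=o['ee_pos']
        M=T@np.array(p['tool_from_camera'])
    else:
        M=np.eye(4); r=np.array(p['rotation']); 
        M[:3,:3]=r if r.shape==(3,3) else R.from_rotvec(r).as_matrix(); M[:3,3]=p['xyz']
    d=np.linalg.inv(K)@np.array([px[0],px[1],1.]); d=np.array([d[0],-d[1],-d[2]])
    d=M[:3,:3]@d; return M[:3,3],d/np.linalg.norm(d)
def atz(cam,px,z):
    o,d=ray(cam,px); return o+d*(z-o[2])/d[2]
def tri(rs):
    A=np.zeros((3,3));b=np.zeros(3)
    for o,d in rs:
        P=np.eye(3)-np.outer(d,d);A+=P;b+=P@o
    x=np.linalg.solve(A,b); return x,[np.linalg.norm((np.eye(3)-np.outer(d,d))@(x-o)) for o,d in rs]
E
python3 - <<'E'
from h import *
np.set_printoptions(precision=4,suppress=True)
for c in ['scene','top']:
    im=manip.snapshot(c); save(im,c+'0.png')
    p=manip.camera_params(c); print(c,p)
    for l in ['tumbler','drum_middle','axle','cover_face','handle','sample_jar','sample_bottle','jug','tall_bottle','foam_block','syringe']:
        r=manip.spot_point(c,l); print(l,[(np.round(q['at'],1),round(q['conf'],2)) for q in r[:2]])
o=manip.get_obs();print(o)
E
```

```text
scene {'intrinsics': array([[392.6135,   0.    , 287.4086],
       [  0.    , 392.6135, 220.5599],
       [  0.    ,   0.    ,   1.    ]]), 'xyz': array([1.2612, 0.3274, 1.1604]), 'rotation': array([0.4312, 0.6425, 1.9055])}
tumbler [(array([333.7, 261. ]), 0.79)]
drum_middle []
axle [(array([300.4, 225.7]), 0.87), (array([297.7, 212.1]), 0.27)]
cover_face [(array([317.6, 231.3]), 0.79)]
handle [(array([297.7, 212.4]), 0.49)]
sample_jar [(array([271.2, 258.2]), 0.75)]
sample_bottle [(array([353.8, 309.6]), 0.61), (array([296.6, 210.2]), 0.28)]
jug [(array([176.1, 226.5]), 0.58)]
tall_bottle [(array([211.4, 188.9]), 0.8), (array([334.9, 261. ]), 0.67)]
foam_block []
syringe []
top {'intrinsics': array([[450.0091,   0.    , 282.0737],
       [  0.    , 450.0091, 206.9228],
       [  0.    ,   0.    ,   1.    ]]), 'xyz': array([0.3871, 0.0244, 1.3046]), 'rotation': array([ 0.1098, -0.1069, -1.5932])}
tumbler [(array([220.4, 219.5]), 0.92)]
drum_middle []
axle [(array([256.4, 205.2]), 0.63)]
cover_face []
handle [(array([266.7, 197.9]), 0.76), (array([243.6, 274.2]), 0.54)]
sample_jar [(array([294.1, 193.4]), 0.63)]
sample_bottle [(array([180.4, 167.2]), 0.78)]
jug [(array([421.1, 182.7]), 0.74)]
tall_bottle [(array([412.8, 259.3]), 0.66)]
foam_block [(array([131. , 258.8]), 0.77)]
syringe [(array([245.3, 274.8]), 0.86)]
{'time_s': 1.2, 'joint_pos': array([-1.0084,  0.3847,  0.0079,  0.    , -1.194 , -0.2586]), 'dq': array([-0.0015,  0.0004, -0.0001,  0.0002,  0.0003,  0.0001]), 'effort': array([ -0.0006, -39.0475,  18.7624,   4.2244,   0.0155,   0.    ]), 'ee_pos': array([ 0.187 , -0.5963,  0.2225]), 'tool_rot': array([ 0.4754, -3.1054, -0.    ]), 'wrist_force': array([ 0.0229,  0.1953, -0.2406]), 'torque': array([-0.0293,  0.0097,  0.0214]), 'finger_force': 0.0, 'opening': 0.08712212477361053}
```

View pics/scene0.png

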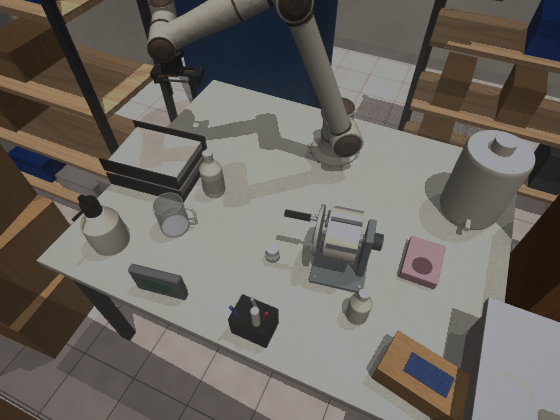

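View pics/top0.png

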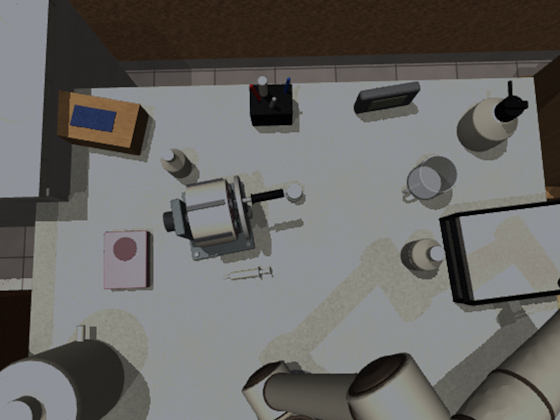

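```bash
python3 - <<'E'
from h import *
np.set_printoptions(precision=4,suppress=True)
print('axle',tri([ray('scene',(300.4,225.7)),ray('top',(256.4,205.2))]))
print('handle',tri([ray('scene',(297.7,212.4)),ray('top',(266.7,197.9))]))
print('tumbler',tri([ray('scene',(333.7,261)),ray('top',(220.4,219.5))]))
for l,px in dict(jar=(294.1,193.4),sb=(180.4,167.2),jug=(421.1,182.7),tall=(412.8,259.3),foam=(131,258.8),syr=(245.3,274.8),tum=(220.4,219.5)).items(): print(l,atz('top',px,0))
for l,px in dict(jar=(271.2,258.2),sb=(353.8,309.6),jug=(176,226.5),tall=(211.4,188.9),tum=(333.7,261)).items(): print(l,atz('scene',px,0))
print('cf',atz('scene',(317.6,231.3),.165))
E
```

```text
axle (array([0.5543, 0.0813, 0.164 ]), [np.float64(0.009424681148412016), np.float64(0.00942468114841199)])
handle (array([0.559 , 0.0615, 0.2275]), [np.float64(0.0002685650929051133), np.float64(0.00026856509290506804)])
tumbler (array([0.5363, 0.1997, 0.0043]), [np.float64(0.005246627883367879), np.float64(0.00524662788336795)])
jar [ 0.6068 -0.0117  0.    ]
sb [0.6941 0.323  0.    ]
jug [ 0.6292 -0.3866  0.    ]
tall [ 0.406  -0.3477  0.    ]
foam [0.4277 0.4639 0.    ]
syr [0.3738 0.1349 0.    ]
tum [0.5351 0.2053 0.    ]
jar [ 0.6134 -0.0079  0.    ]
sb [ 0.6803  0.3137 -0.    ]
jug [ 0.632  -0.3856  0.    ]
tall [ 0.4175 -0.362   0.    ]
tum [0.5356 0.1944 0.    ]
cf [0.5565 0.1304 0.165 ]
```

The scene view shows the tumbler with its drum near (340,230) and the black handle at (297,214), near the top of its circle. The cover stands off the drum, and the jar is at (271,255). The top view shows the handle running from (248,200) to (285,193), pointing past the jar at (294,192). First I move above the handle.

```bash
python3 -m jog '[[[0,0,-40,0,0,0,0],[0,0,-40,0,0,0,0],[0,0,-40,0,0,0,0],[0,0,-40,0,0,0,0],[-27.6,24.1,0,0,0,0,0],[-27.6,24.1,0,0,0,0,0],[-27.6,24.1,0,0,0,0,0],[-27.6,24.1,0,0,0,0,0],[-27.6,24.1,0,0,0,0,0],[-27.6,24.1,0,0,0,0,0],[-27.6,24.1,0,0,0,0,0],[-27.6,24.1,0,0,0,0,0]]]'
python3 -m jog '[[[-27.6,24.1,0,0,0,0,0],[-27.6,24.1,0,0,0,0,0],[-27.6,24.1,0,0,0,0,0],[-27.6,24.1,0,0,0,0,0],[-27.6,24.1,0,0,0,0,0],[-27.6,24.1,0,0,0,0,0],[-27.6,24.1,0,0,0,0,0],[-27.6,24.1,0,0,0,0,0],[-27.6,24.1,0,0,0,0,0],[-27.6,24.1,0,0,0,0,0],[-27.6,24.1,0,0,0,0,0],[-27.6,24.1,0,0,0,0,0]]]'
python3 -m jog '[[[0,0,0,0,0,-0.118,0],[0,0,0,0,0,-0.118,0],[0,0,0,0,0,-0.118,0],[0,0,0,0,0,-0.118,0],[0,0,0,0,0,-0.118,0],[0,0,0,0,0,-0.118,0],[0,0,0,0,0,-0.118,0],[0,0,0,0,0,-0.118,0],[0,0,0,0,0,-0.118,0],[0,0,0,0,0,-0.118,0],[0,0,0,0,0,-0.118,0],[0,0,0,0,0,-0.118,0]]]'
python3 - <<'E'
from h import *
np.set_printoptions(precision=4,suppress=True)
im=manip.snapshot('wrist'); save(im,'w1.png'); print(manip.get_obs())
for l in ['handle','cover_face','axle','tumbler','sample_jar']:
    r=manip.spot_point('wrist',l); print(l,[(np.round(q['at'],1),round(q['conf'],2)) for q in r[:2]])
r=manip.silhouettes('wrist','handle')
for q in r[:2]:
    print(q['extent'],q['conf']); ys,xs=np.nonzero(q['mask']); print(cv2.minAreaRect(np.c_[xs,ys].astype(np.float32)))
E
```

```text
time_s: 2.2
ee_pos: [0.3404, -0.3447, 0.3828]
tool_rot: [-0.475, 3.105, -0.001]
wrist_force: [1.1, 0.4, 0.7]
opening: 0.0875
finger_force: 0.0
time_s: 3.2
ee_pos: [0.5701, 0.0305, 0.3829]
tool_rot: [-0.476, 3.105, 0.0]
wrist_force: [0.8, -0.7, -0.4]
opening: 0.0869
finger_force: 0.0
time_s: 4.2
ee_pos: [0.5694, 0.0287, 0.3826]
tool_rot: [-2.387, 2.043, 0.0]
wrist_force: [-0.3, 0.5, -0.6]
opening: 0.0871
finger_force: 0.0
{'time_s': 4.25, 'joint_pos': array([ 0.3344,  0.2251,  0.1725, -0.    , -1.518 , -0.1758]), 'dq': array([-0.0006,  0.0012, -0.0014, -0.0004, -0.0002, -0.287 ]), 'effort': array([ -0.0578, -32.2662,  20.1199,   4.5376,  -0.002 ,   0.2544]), 'ee_pos': array([0.5695, 0.0287, 0.3826]), 'tool_rot': array([-2.3903,  2.0383, -0.0001]), 'wrist_force': array([ 0.3533,  0.6498, -0.9496]), 'torque': array([0.007 , 0.104 , 0.0072]), 'finger_force': 0.0, 'opening': 0.08713907962722944}
handle [(array([271. , 223.4]), 0.76), (array([278.7, 224.4]), 0.59)]
cover_face [(array([279.5, 257.8]), 0.81)]
axle [(array([277.5, 223.7]), 0.63)]
tumbler [(array([274.1, 253.8]), 0.87)]
sample_jar [(array([250.5, 128.7]), 0.88), (array([282. , 254.2]), 0.73)]
```

View pics/w1.png

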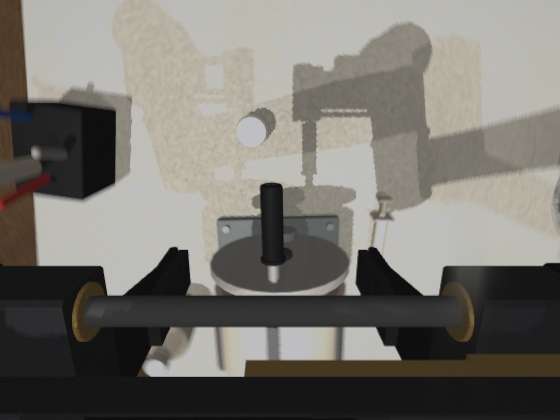

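The wrist view shows the black handle running from its free end at (271,185) to its cover end near (272,262). The cover disc is centred at about (280,262), the base's front edge runs from (218,218) to (338,215), and the jar is at (251,131).

```bash
python3 - <<'E'
from h import *
np.set_printoptions(precision=4,suppress=True)
manip.snapshot('wrist'); o=manip.get_obs(); print(o['ee_pos'],o['tool_rot'],o['wrist_force'])
m=R.from_rotvec(o['tool_rot']).as_matrix(); print('tool x,y',m[:,0],m[:,1])
h=manip.spot_point('wrist','handle')[0]['at']; c=manip.spot_point('wrist','cover_face')[0]['at'];print(h,c)
a,b=atz('wrist',(218,218),.015),atz('wrist',(338,215),.015); print('base corners',a,b,np.linalg.norm(a-b),'yaw',np.arctan2(*(a-b)[1::-1]))
e,f=atz('wrist',(271,189),.225),atz('wrist',(272,258),.225); print('handle ends',e,f,np.linalg.norm(e-f),'yaw',np.arctan2(-(f-e)[0],(f-e)[1]))
print('handle tri',tri([ray('scene',(297.7,212.4)),ray('top',(266.7,197.9)),ray('wrist',h)]))
print('cover_face tri',tri([ray('scene',(317.6,231.3)),ray('wrist',c)]))
print('axle tri',tri([ray('scene',(300.4,225.7)),ray('top',(256.4,205.2))]))
e,f=[atz('top',p,.225) for p in [(285,193.5),(250,200)]]; print('top handle yaw',e,f,np.arctan2(-(f-e)[0],(f-e)[1]))
E
```

```text
[0.5695 0.0287 0.3826] [-2.3793  2.0514 -0.    ] [0.2942 0.9151 0.2211]
tool x,y [ 0.1472 -0.9891 -0.    ] [-0.9891 -0.1472 -0.    ]
[269.6, 223.4] [278.0, 254.2]
base corners [0.6438 0.1383 0.015 ] [0.452  0.1046 0.015 ] 0.19480738301688733 yaw 0.1739249384736502
handle ends [0.5723 0.0265 0.225 ] [0.5607 0.0978 0.225 ] 0.07222229786562775 yaw 0.16028282554174633
handle tri (array([0.5628, 0.0613, 0.2286]), [np.float64(0.0026832103166804966), np.float64(0.0038176094889916406), np.float64(0.005988708275373036)])
cover_face tri (array([0.5482, 0.127 , 0.1515]), [np.float64(0.001362022108297401), np.float64(0.001362022108297333)])
axle tri (array([0.5543, 0.0813, 0.164 ]), [np.float64(0.009424681148412016), np.float64(0.00942468114841199)])
top handle yaw [0.5692 0.0166 0.225 ] [0.5554 0.102  0.225 ] 0.16058784918236493
```

```bash
python3 -m jog '[[[-33,0,0,0,0,-0.022,0],[0,0,35,0,0,0,0],[0,0,35,0,0,0,0],[0,0,35,0,0,0,0],[0,0,35,0,0,0,0],[0,0,35,0,0,0,0],[0,0,0,0,0,0,0],[0,0,0,0,0,0,0]]]' 30
python3 -m jog '[[[0,0,0,0,0,0,1],[0,0,0,0,0,0,1],[0,0,0,0,0,0,1],[0,0,0,0,0,0,1],[0,0,0,0,0,0,1],[0,0,0,0,0,0,1],[0,0,0,0,0,0,1],[0,0,0,0,0,0,1]]]' 30
python3 - <<'E'
from h import *
o=manip.get_obs(); print(o)
save(manip.snapshot('wrist'),'w2.png'); a=manip.snapshot('scene'); save(cv2.resize(a[150:330,220:440],None,fx=3,fy=3),'s2.png')
E
```

```text
time_s: 5.37
ee_pos: [0.5642, 0.0609, 0.2067]
tool_rot: [2.4, -2.021, -0.002]
wrist_force: [1.0, 0.3, 1.5]
opening: 0.0865
finger_force: 0.0
time_s: 6.03
ee_pos: [0.5646, 0.0613, 0.2076]
tool_rot: [-2.403, 2.024, -0.0]
wrist_force: [0.5, 0.6, 0.7]
opening: 0.0415
finger_force: 0.0
{'time_s': 6.0333, 'joint_pos': array([ 3.93425261e-01,  2.99216394e-01, -1.58224305e-01, -8.90161999e-06,
       -1.11329896e+00, -2.22458602e-01]), 'dq': array([-4.30305657e-04,  2.56109855e-03, -3.00926076e-03, -2.93428743e-04,
        1.68637047e-03, -4.06866132e-05]), 'effort': array([-1.23259204e-03, -3.41375327e+01,  1.81437707e+01,  4.08187196e+00,
        1.86657911e-02, -1.58772577e-04]), 'ee_pos': array([0.56459053, 0.06132583, 0.20764756]), 'tool_rot': array([-2.40294967e+00,  2.02363485e+00, -2.97577837e-05]), 'wrist_force': array([0.50867028, 0.55111327, 0.65229912]), 'torque': array([0.04112774, 0.15309784, 0.03962934]), 'finger_force': 0.0, 'opening': 0.04154983718090253}
```

View pics/s2.png

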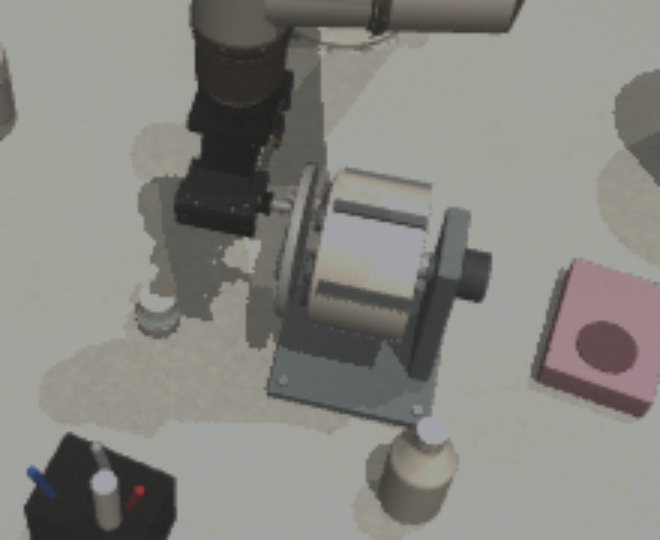

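The gripper straddles the handle at about (245,205) in the crop, with a gap of roughly 30 mm between cover and drum. The jar is clear, and the fingers are still closing.

```bash
python3 -m jog '[[[0,0,0,0,0,0,1],[0,0,0,0,0,0,1],[0,0,0,0,0,0,1],[0,0,0,0,0,0,1],[0,0,0,0,0,0,1],[0,0,0,0,0,0,1],[0,0,0,0,0,0,1],[0,0,0,0,0,0,1]]]' 30
python3 -m jog '[[[-5,0,0,0,0,0,1],[-5,0,0,0,0,0,1],[-5,0,0,0,0,0,1],[0,0,0,0,0,0,1]]]' 30
```

```text
time_s: 6.8
ee_pos: [0.565, 0.0614, 0.2076]
tool_rot: [-2.403, 2.023, -0.001]
wrist_force: [2.7, 0.7, -0.6]
opening: 0.0213
finger_force: 30.0
time_s: 7.13
ee_pos: [0.5621, 0.0753, 0.2077]
tool_rot: [2.402, -2.022, 0.002]
wrist_force: [2.3, -3.9, -1.1]
opening: 0.0212
finger_force: 30.0
```

```bash
python3 -m jog '[[[-4,0,0,0,0,0,1],[-4,0,0,0,0,0,1],[-2,0,0,0,0,0,1],[0,0,0,0,0,0,1]]]' 30
python3 -m jog '[[[-2,0,0,0,0,0,1],[-2,0,0,0,0,0,1],[0,0,0,0,0,0,1]]]' 30
```

```text
time_s: 7.47
ee_pos: [0.56, 0.0818, 0.2078]
tool_rot: [2.397, -2.019, 0.005]
wrist_force: [3.8, -14.8, 0.1]
opening: 0.0211
finger_force: 30.0
time_s: 7.72
ee_pos: [0.5589, 0.0818, 0.2079]
tool_rot: [2.391, -2.016, 0.009]
wrist_force: [6.1, -25.1, -0.2]
opening: 0.0213
finger_force: 30.0
```

```bash
python3 -m jog '[[[3,0,0,0,0,0,1],[0,0,0,0,0,0,1]]]' 30
python3 - <<'E'
from h import *
a=manip.snapshot('scene'); b=manip.snapshot('top'); save(np.hstack([cv2.resize(a[190:300,280:390],(380,380)),cv2.resize(b[160:270,180:290],(380,380))]),'s3.png')
o=manip.get_obs();print(o['wrist_force'],o['torque'],o['ee_pos'])
E
```

```text
time_s: 7.88
ee_pos: [0.559, 0.0817, 0.2078]
tool_rot: [2.394, -2.02, 0.003]
wrist_force: [2.0, -15.2, 0.9]
opening: 0.0212
finger_force: 30.0
[  2.5419652  -15.42026407   1.38648686] [-4.4568065  -0.61225773  0.07785537] [0.55900878 0.0816407  0.20786018]
```

View pics/s3.png

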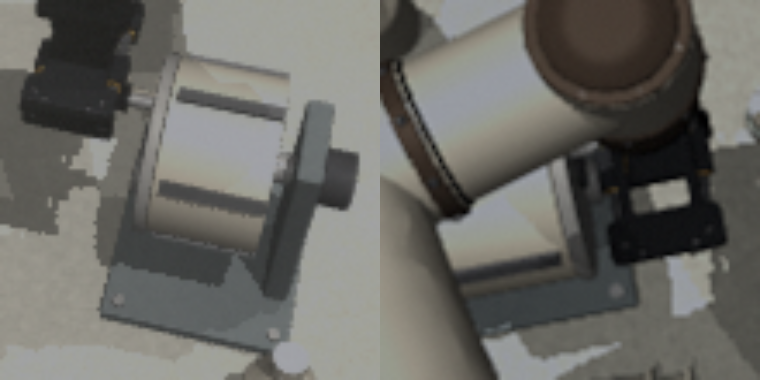

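The cover sits flush against the drum, with no gap at (150,150) on the left or (570,200) on the right. Next I compute a table of circle steps and check the boss.

```bash
python3 - <<'E'
from h import *
w=cv2.imread('pics/w1.png'); cv2.imwrite('pics/w1c.png',cv2.resize(w[170:300,200:360],None,fx=4,fy=4,interpolation=cv2.INTER_CUBIC))
t=np.arange(-3.2,3.6,.1)
for i in range(len(t)-1):
    print('%.1f: %.1f,%.1f'%(t[i],-60*(np.sin(t[i+1])-np.sin(t[i])),-60*(np.cos(t[i+1])-np.cos(t[i]))),end=' | ')
E
```

```text
-3.2: 6.0,0.1 | -3.1: 6.0,-0.5 | -3.0: 5.9,-1.1 | -2.9: 5.7,-1.7 | -2.8: 5.5,-2.3 | -2.7: 5.3,-2.8 | -2.6: 5.0,-3.3 | -2.5: 4.6,-3.8 | -2.4: 4.2,-4.3 | -2.3: 3.8,-4.7 | -2.2: 3.3,-5.0 | -2.1: 2.8,-5.3 | -2.0: 2.2,-5.6 | -1.9: 1.7,-5.8 | -1.8: 1.1,-5.9 | -1.7: 0.5,-6.0 | -1.6: -0.1,-6.0 | -1.5: -0.7,-6.0 | -1.4: -1.3,-5.9 | -1.3: -1.9,-5.7 | -1.2: -2.4,-5.5 | -1.1: -3.0,-5.2 | -1.0: -3.5,-4.9 | -0.9: -4.0,-4.5 | -0.8: -4.4,-4.1 | -0.7: -4.8,-3.6 | -0.6: -5.1,-3.1 | -0.5: -5.4,-2.6 | -0.4: -5.6,-2.1 | -0.3: -5.8,-1.5 | -0.2: -5.9,-0.9 | -0.1: -6.0,-0.3 | 0.0: -6.0,0.3 | 0.1: -5.9,0.9 | 0.2: -5.8,1.5 | 0.3: -5.6,2.1 | 0.4: -5.4,2.6 | 0.5: -5.1,3.1 | 0.6: -4.8,3.6 | 0.7: -4.4,4.1 | 0.8: -4.0,4.5 | 0.9: -3.5,4.9 | 1.0: -3.0,5.2 | 1.1: -2.4,5.5 | 1.2: -1.9,5.7 | 1.3: -1.3,5.9 | 1.4: -0.7,6.0 | 1.5: -0.1,6.0 | 1.6: 0.5,6.0 | 1.7: 1.1,5.9 | 1.8: 1.7,5.8 | 1.9: 2.2,5.6 | 2.0: 2.8,5.3 | 2.1: 3.3,5.0 | 2.2: 3.8,4.7 | 2.3: 4.2,4.3 | 2.4: 4.6,3.8 | 2.5: 5.0,3.3 | 2.6: 5.3,2.8 | 2.7: 5.5,2.3 | 2.8: 5.7,1.7 | 2.9: 5.9,1.1 | 3.0: 6.0,0.5 | 3.1: 6.0,-0.1 | 3.2: 6.0,-0.6 | 3.3: 5.9,-1.2 | 3.4: 5.7,-1.8 |
```

View pics/w1c.png

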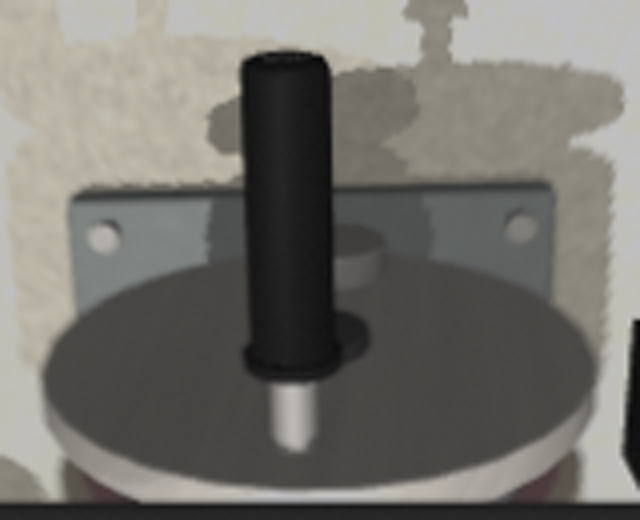

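The boss is a low disc at (350,255), clearly shorter than the 25 mm gap to the gripper body. I now start turning towards +x and read the force.

```bash
python3 -m jog '[[[2,-5.9,0.9,0,0,0,1],[0,-5.8,1.5,0,0,0,1],[0,-5.6,2.1,0,0,0,1],[0,-5.4,2.6,0,0,0,1]]]' 30
python3 -m jog '[[[0,-5.1,3.1,0,0,0,1],[0,-4.8,3.6,0,0,0,1],[0,-4.4,4.1,0,0,0,1],[0,-4.0,4.5,0,0,0,1]]]' 30
```

```text
time_s: 8.32
ee_pos: [0.5811, 0.0853, 0.2019]
tool_rot: [2.397, -2.02, 0.0]
wrist_force: [-3.7, -9.6, 7.0]
opening: 0.0214
finger_force: 30.0
time_s: 8.65
ee_pos: [0.6004, 0.0886, 0.1867]
tool_rot: [2.399, -2.021, 0.003]
wrist_force: [-1.1, -10.9, 5.6]
opening: 0.021
finger_force: 30.0
```

```bash
python3 -m jog '[[[0,-3.5,4.9,0,0,0,1],[0,-3.0,5.2,0,0,0,1],[0,-2.4,5.5,0,0,0,1],[0,-1.9,5.7,0,0,0,1]]]' 30
python3 -m jog '[[[0,-1.3,5.9,0,0,0,1],[0,-0.7,6.0,0,0,0,1],[0,-0.1,6.0,0,0,0,1],[0,0.5,6.0,0,0,0,1]]]' 30
python3 - <<'E'
from h import *
from scipy.optimize import least_squares
P=np.array([[.559,.0817,.2078],[.5811,.0853,.2019],[.6004,.0886,.1867]])
psi=.17;c=P@np.array([np.cos(psi),np.sin(psi),0]);z=P[:,2]
print(c)
for zc in [.144,.146,.148]:
    r=least_squares(lambda q:np.hypot(c-q[0],z-zc)-.06,[c[0]]);print(zc,r.x,r.fun*1e3,np.arctan2(c-r.x[0],z-zc))
E
```

```text
time_s: 8.98
ee_pos: [0.612, 0.0906, 0.1654]
tool_rot: [2.4, -2.022, 0.005]
wrist_force: [2.2, -10.0, 5.2]
opening: 0.0211
finger_force: 30.0
time_s: 9.32
ee_pos: [0.6142, 0.091, 0.1412]
tool_rot: [2.401, -2.023, 0.006]
wrist_force: [3.5, -10.2, 3.4]
opening: 0.021
finger_force: 30.0
[0.56476408 0.58715456 0.60673465]
0.144 [0.56571694] [ 3.80711516  1.74124625 -0.79069136] [-0.01493402  0.35460198  0.76530603]
0.146 [0.56330055] [ 1.81732712  0.7768376  -0.47680113] [0.02367736 0.40333214 0.81788368]
0.148 [0.56085581] [-0.07242183 -0.02638426  0.02131567] [0.06526298 0.45393502 0.87007275]
```

```bash
python3 -m jog '[[[0,1.1,5.9,0,0,0,1],[0,1.7,5.8,0,0,0,1],[0,2.2,5.6,0,0,0,1],[0,2.8,5.3,0,0,0,1]]]' 30
python3 -m jog '[[[0,3.3,5.0,0,0,0,1],[0,3.8,4.7,0,0,0,1],[0,4.2,4.3,0,0,0,1],[0,4.6,3.8,0,0,0,1]]]' 30
python3 -m jog '[[[0,5.0,3.3,0,0,0,1],[0,5.3,2.8,0,0,0,1],[0,5.5,2.3,0,0,0,1],[0,5.7,1.7,0,0,0,1]]]' 30
cat > fit.py <<'E'
from h import *
from scipy.optimize import least_squares
D=np.array(eval(open('data.txt').read())) # x,y,z,fx,fy,fz,dir
psi=.17; u=np.array([np.cos(psi),np.sin(psi),0])
c=D[:,:3]@u; z=D[:,2]
r=least_squares(lambda q:np.hypot(c-q[0],z-q[1])-.06,[.561,.148]);print('centre',r.x,'res mm',np.round(r.fun*1e3,1))
th=np.unwrap(np.arctan2(c-r.x[0],z-r.x[1])); s=D[:,6]
Ft=(D[:,3:6]@u)*np.cos(th)-D[:,5]*np.sin(th)
Fr=(D[:,3:6]@u)*np.sin(th)+D[:,5]*np.cos(th)
# force on tool = -s*Fric - A sin-type ; load torque on tool
M=np.c_[-s,np.cos(th),np.sin(th)]; k,_,_,_=np.linalg.lstsq(M,Ft,rcond=None)
A=np.hypot(k[1],k[2]); ph=np.arctan2(k[2],k[1]) # load force on tool A cos(th-ph); zero & restoring at th=ph+pi/2
print('th',np.round(th,2));print('Ft',np.round(Ft,1),'fit',np.round(M@k,1));print('Fr',np.round(Fr,1))
print('fric N',k[0],'A',A,'target handle angle',(ph+np.pi/2+np.pi)%(2*np.pi)-np.pi)
E
cat > data.txt <<'E'
[[.5811,.0853,.2019,-3.7,-9.6,7.0,1],
[.6004,.0886,.1867,-1.1,-10.9,5.6,1],
[.612,.0906,.1654,2.2,-10,5.2,1],
[.6142,.091,.1412,3.5,-10.2,3.4,1],
]
E
python3 fit.py
```

```text
time_s: 9.65
ee_pos: [0.6067, 0.0898, 0.1181]
tool_rot: [2.401, -2.023, 0.006]
wrist_force: [4.4, -10.7, 1.0]
opening: 0.0211
finger_force: 30.0
time_s: 9.98
ee_pos: [0.5903, 0.087, 0.0996]
tool_rot: [2.4, -2.022, 0.004]
wrist_force: [5.6, -11.3, -0.1]
opening: 0.0213
finger_force: 30.0
time_s: 10.32
ee_pos: [0.5682, 0.0832, 0.0893]
tool_rot: [2.399, -2.021, 0.002]
wrist_force: [3.4, -11.0, -0.1]
opening: 0.0211
finger_force: 30.0
centre [0.5611085  0.14781681] res mm [ 0.  -0.1  0.  -0. ]
th [0.45 0.87 1.27 1.68]
Ft [-7.8 -6.2 -4.8 -3.6] fit [-7.8 -6.2 -4.8 -3.6]
Fr [4.  1.4 2.  1.3]
fric N 6.511270129818331 A 3.7492689285673606 target handle angle -2.352338061010121
```

```bash
python3 -m jog '[[[0,5.9,1.1,0,0,0,1],[0,6.0,0.5,0,0,0,1],[0,6.0,-0.1,0,0,0,1],[0,6.0,-0.6,0,0,0,1]]]' 30
python3 -m jog '[[[0,5.9,-1.2,0,0,0,1],[0,5.7,-1.8,0,0,0,1],[0,5.5,-2.4,0,0,0,1],[0,5.2,-2.9,0,0,0,1]]]' 30
python3 -m jog '[[[0,4.9,-3.4,0,0,0,1],[0,4.5,-3.9,0,0,0,1],[0,4.1,-4.4,0,0,0,1],[0,3.7,-4.8,0,0,0,1]]]' 30
python3 -m jog '[[[0,3.2,-5.1,0,0,0,1],[0,2.7,-5.4,0,0,0,1],[0,2.1,-5.6,0,0,0,1],[0,1.6,-5.8,0,0,0,1]]]' 30
```

```text
time_s: 10.65
ee_pos: [0.5449, 0.0792, 0.0887]
tool_rot: [2.4, -2.021, 0.003]
wrist_force: [4.1, -11.4, 1.3]
opening: 0.0209
finger_force: 30.0
time_s: 10.98
ee_pos: [0.5234, 0.0756, 0.0973]
tool_rot: [2.401, -2.022, 0.004]
wrist_force: [7.5, -13.0, -0.8]
opening: 0.021
finger_force: 30.0
time_s: 11.32
ee_pos: [0.5066, 0.0727, 0.1137]
tool_rot: [2.401, -2.022, 0.004]
wrist_force: [8.4, -12.9, -3.7]
opening: 0.0209
finger_force: 30.0
time_s: 11.65
ee_pos: [0.4973, 0.0712, 0.1354]
tool_rot: [2.401, -2.022, 0.005]
wrist_force: [9.7, -12.7, -6.2]
opening: 0.0211
finger_force: 30.0
```

```bash
cat > data.txt <<'E'
[[.5811,.0853,.2019,-3.7,-9.6,7.0,1],
[.6004,.0886,.1867,-1.1,-10.9,5.6,1],
[.612,.0906,.1654,2.2,-10,5.2,1],
[.6142,.091,.1412,3.5,-10.2,3.4,1],
[.6067,.0898,.1181,4.4,-10.7,1,1],
[.5903,.087,.0996,5.6,-11.3,-.1,1],
[.5682,.0832,.0893,3.4,-11,-.1,1],
[.5449,.0792,.0887,4.1,-11.4,1.3,1],
[.5234,.0756,.0973,7.5,-13,-.8,1],
[.5066,.0727,.1137,8.4,-12.9,-3.7,1],
[.4973,.0712,.1354,9.7,-12.7,-6.2,1],
]
E
python3 fit.py
```

```text
centre [0.5610076  0.14784339] res mm [ 0.   0.   0.1  0.1  0.  -0.1 -0.   0.1  0.   0.1  0.1]
th [0.45 0.87 1.27 1.68 2.09 2.51 2.92 3.32 3.71 4.11 4.5 ]
Ft [-7.8 -6.2 -4.8 -3.6 -2.1 -2.8 -1.4 -1.9 -4.8 -6.5 -7.6] fit [-8.  -6.4 -4.7 -3.3 -2.2 -1.8 -2.1 -3.  -4.4 -6.  -7.6]
Fr [ 4.   1.4  2.   1.3  1.7  2.2  0.4 -1.7 -2.1 -2.9 -6. ]
fric N 5.978805298167234 A 4.159853846721846 target handle angle -2.173840174423759
```

```bash
python3 -m jog '[[[0,-1.6,5.8,0,0,0,1],[0,-2.1,5.6,0,0,0,1],[0,-2.7,5.4,0,0,0,1],[0,-3.2,5.1,0,0,0,1]]]' 30
python3 -m jog '[[[0,-3.7,4.8,0,0,0,1],[0,-4.1,4.4,0,0,0,1],[0,-4.5,3.9,0,0,0,1],[0,-4.9,3.4,0,0,0,1]]]' 30
python3 -m jog '[[[0,-5.2,2.9,0,0,0,1],[0,-5.5,2.4,0,0,0,1],[0,-5.7,1.8,0,0,0,1],[0,-5.9,1.2,0,0,0,1]]]' 30
python3 -m jog '[[[0,-6.0,0.6,0,0,0,1],[0,-6.0,0.1,0,0,0,1],[0,-6.0,-0.5,0,0,0,1],[0,-5.9,-1.1,0,0,0,1]]]' 30
python3 -m jog '[[[0,-5.7,-1.7,0,0,0,1],[0,-5.5,-2.3,0,0,0,1],[0,-5.3,-2.8,0,0,0,1],[0,-5.0,-3.3,0,0,0,1]]]' 30
```

```text
time_s: 11.98
ee_pos: [0.506, 0.0726, 0.1145]
tool_rot: [2.4, -2.02, 0.003]
wrist_force: [2.9, -11.9, 6.3]
opening: 0.0212
finger_force: 30.0
time_s: 12.32
ee_pos: [0.5223, 0.0754, 0.0979]
tool_rot: [2.399, -2.02, 0.001]
wrist_force: [-0.5, -10.9, 7.7]
opening: 0.0212
finger_force: 30.0
time_s: 12.65
ee_pos: [0.5424, 0.0788, 0.0891]
tool_rot: [2.395, -2.018, -0.003]
wrist_force: [-4.0, -10.2, 9.8]
opening: 0.0212
finger_force: 30.0
time_s: 12.98
ee_pos: [0.5628, 0.0822, 0.0883]
tool_rot: [2.39, -2.016, -0.01]
wrist_force: [-6.7, -8.9, 4.4]
opening: 0.0216
finger_force: 30.0
time_s: 13.32
ee_pos: [0.5824, 0.0855, 0.0949]
tool_rot: [2.386, -2.016, -0.016]
wrist_force: [-3.1, -10.2, -11.5]
opening: 0.0213
finger_force: 30.0
```

```bash
sed -i '$d' data.txt; cat >> data.txt <<'E'
[.506,.0726,.1145,2.9,-11.9,6.3,-1],
[.5223,.0754,.0979,-.5,-10.9,7.7,-1],
[.5424,.0788,.0891,-4,-10.2,9.8,-1],
[.5628,.0822,.0883,-6.7,-8.9,4.4,-1],
[.5824,.0855,.0949,-3.1,-10.2,-11.5,-1],
]
E
python3 fit.py
```

```text
centre [0.56095436 0.14784796] res mm [ 0.1  0.   0.2  0.2  0.1 -0.1  0.   0.1 -0.   0.   0.1  0.1  0.1  0.2
  0.  -0.3]
th [0.45 0.87 1.27 1.68 2.09 2.51 2.92 3.32 3.71 4.11 4.5  4.12 3.73 3.36
 3.01 2.66]
Ft [-7.8 -6.2 -4.8 -3.6 -2.1 -2.8 -1.4 -1.9 -4.8 -6.5 -7.6  4.8  6.2  7.7
  7.5  9.5] fit [-7.2 -5.7 -4.3 -3.1 -2.3 -2.  -2.4 -3.2 -4.4 -5.8 -7.2  5.3  6.7  7.9
  8.7  9.1]
Fr [ 4.   1.4  2.   1.3  1.7  2.2  0.4 -1.6 -2.1 -2.9 -6.  -4.2 -5.1 -8.3
 -5.4  8. ]
fric N 5.595401803346713 A 3.5950202749930336 target handle angle -2.23631603295396
```

```bash
python3 -m jog '[[[0,5.0,3.3,0,0,0,1],[0,5.3,2.8,0,0,0,1],[0,5.5,2.3,0,0,0,1],[0,5.7,1.7,0,0,0,1],[0,5.9,1.1,0,0,0,1],[0,6.0,0.5,0,0,0,1],[0,6.0,-0.1,0,0,0,1],[0,6.0,-0.6,0,0,0,1]]]' 30
python3 -m jog '[[[0,5.9,-1.2,0,0,0,1],[0,5.7,-1.8,0,0,0,1],[0,5.5,-2.4,0,0,0,1],[0,5.2,-2.9,0,0,0,1],[0,4.9,-3.4,0,0,0,1],[0,4.5,-3.9,0,0,0,1],[0,4.1,-4.4,0,0,0,1]]]' 30
python3 -m jog '[[[0,0,0,0,0,0,1],[0,0,0,0,0,0,1],[0,0,0,0,0,0,1],[0,0,0,0,0,0,1],[0,0,0,0,0,0,1]]]' 30
python3 - <<'E'
from h import *
b=manip.snapshot('scene'); save(np.hstack([cv2.resize(b[180:300,270:390],(400,400)),cv2.resize(b,(400,300))[:].copy() if 0 else cv2.resize(b,(400,400))]),'f.png')
o=manip.get_obs(); p=o['ee_pos']; c=p@[np.cos(.17),np.sin(.17),0]-.56095
print(o['time_s'],p,o['wrist_force'],o['finger_force'],np.arctan2(c,p[2]-.14785)%6.2832, 'axial',p@[-np.sin(.17),np.cos(.17),0])
print('axial shut ref',np.array([.559,.0817,0])@[-np.sin(.17),np.cos(.17),0])
E
```

```text
time_s: 13.98
ee_pos: [0.5449, 0.0792, 0.0888]
tool_rot: [2.4, -2.021, 0.003]
wrist_force: [5.2, -11.5, 1.0]
opening: 0.0214
finger_force: 30.0
time_s: 14.57
ee_pos: [0.5102, 0.0734, 0.109]
tool_rot: [2.401, -2.022, 0.004]
wrist_force: [7.1, -13.6, -2.4]
opening: 0.0212
finger_force: 30.0
time_s: 14.98
ee_pos: [0.5095, 0.0732, 0.1097]
tool_rot: [2.4, -2.02, 0.003]
wrist_force: [1.2, -12.3, 5.4]
opening: 0.021
finger_force: 30.0
15.0333 [0.50953558 0.07321367 0.1097269 ] [  1.67591552 -12.32687148   5.47147326] 30.001532435417175 4.02433380370345 axial -0.01404615093641958
axial shut ref -0.01405065767193968
```

View pics/f.png

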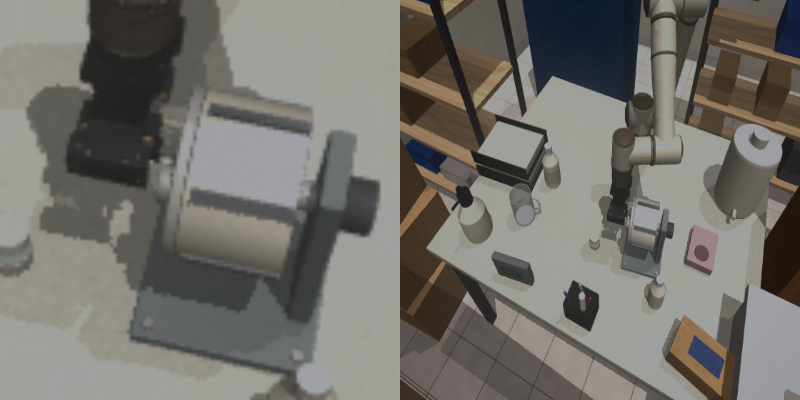

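```bash
python3 -c "
from bench import manip
print(manip.get_obs()['dq']); print(manip.sign_off())"
```

```text
[ 4.18865762e-05 -8.34366596e-04 -4.06890122e-04 -1.36557246e-03
 -1.23198416e-03 -2.49532238e-03]
the job is handed in; nothing more can be done
None
```

I pushed the cover fully home and handed the job in with the gripper holding the handle at 30 N and the drum still at handle angle 4.02 rad. The force readings put the heavy side straight down at 3.9 to 4.1 rad, no bystander was touched, and the hand-in gave no verdict.

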